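# Size a loaded float in the ring gauge

### The arm

A 7-joint arm with a two-finger parallel gripper is mounted at the origin on the work surface. World frame = base frame: x ahead of the robot, y to its left, z up, the work surface at z = 0. Lengths are in m, angles in rad, forces in N, time in s.
With the tool pointing down it reaches from about 0.4 to 0.9 m from the base axis. Payload 5.6 kg.
Tool frame: the origin (TCP) lies midway between the tips of the shut fingers; the grasp point (between the pads) lies 19 mm behind it; y points along the fingers, z is the direction in which the jaws open and shut, and the axes are right-handed (so a half turn about y gives the same grasp; the last joint's range is limited). The gripper opens to 92 mm and grips with 3 to 60 N. Pads are 20 mm wide; open, the fingers measure 128 mm over their backs; the gripper's body (75 mm by 189 mm) begins 69 mm behind the grasp point.
Start: joints at [-1.208, 0.468, -0.012, 1.603, 0.006, 1.071, -0.056], TCP at [0.257, 0.597, 0.215] pointing down, gripper open.
Joint ranges: [-2.53, 2.53], [-0.31, 2.02], [-1.57, 1.55], [0.28, 2.44], [-1.29, 4.43], [0.15, 1.84], [-2.92, 2.92]. Speed limits (rad/s): [2.57, 2.57, 3.14, 3.14, 3.14, 3.14, 3.14].

### API

Orientations are given as a 3x3 rotation matrix whose columns are the frame's x, y, z axes.
In Python, from station import env, effector, solver, viewer, workorder, search_frame, tip_of gives the robot as it stands. Calls block until the motion is done:
- env.reach(position, orientation): joint-space move of the TCP to a pose.
- env.movel(position, frame=None, rate=0.15): straight line of the TCP; frame=None keeps the orientation; rate is the mean speed in m/s.
- env.goto_joints(angles): joint-space move.
- effector.release() and effector.grasp(squeeze=None): open the fingers fully, or close them until they stop; squeeze is the grip in N (None keeps the last).
- env.pause(seconds).
- solver.inverse_kinematics(position, orientation): joint angles nearest the present ones, or None.
- env.sense(): the state.
- viewer.read_camera(name): name is "side" or "top"; returns (picture, depth): 400x640x3 uint8, red, green, blue; 400x640 float32, m along the optical axis (not along the pixel's ray), 0 where there is no reading.
- viewer.camera_info(name): a dict with "intrinsics" (3x3 intrinsics, pixels), "dist_coeffs" ([k1, k2, p1, p2, k3] as OpenCV has them; the pictures are not rectified), "eye" and "rotation" of the camera in the world. Camera axes: x right, y up, looking along -z (the intrinsics and any distortion apply to the point x, -y, -z); pixel columns grow to the right and rows downward; lengths in m; the calibration is good to about 2 mm. A picture is of the moment at which its call begins. camera_info takes no time and is no camera call.
A pose or a line that the arm cannot do raises env.PlanningError and nothing moves.
- workorder.finish_job(): hands the job in, once; it reports no verdict.
Trained networks look in the newest picture that a camera, given by its name, has taken for a name from the list of things; names that differ only in an ending like _2 or _b are one class to them, and where a whole thing is asked for, a point or a joint stands for the part that bears it (a point fixed in the world has none). Each returns a list of dicts, best first, with "score" (0 to 1); they miss things now and then, are a little off and sometimes report something else, mostly with a low value. They report only what shows in the picture. A call takes as long as a camera call. They do not tell look-alikes from the thing itself.
- search_frame(camera, name): "at" ([x, y, z] in m, in world coordinates, good to about 4 mm: the middle of the surface that is visible of it).
- tip_of(camera, name): "at" ([x, y, z] in m, in world coordinates, good to about 4 mm: a listed point, or the origin of a listed thing).
The state is a dict: "t": time; "joint_positions": joint angles; "joint_velocities": joint speeds; "tau": joint torques, N m; "ee_pos": TCP position; "tcp_rot": TCP orientation; "wrist_force": force on the tool from outside, world axes, zero at the start; "moment": the same for the moment, N m; "gripper_width": finger opening in m.
Only numpy, scipy, OpenCV 4.12 (cv2) and the standard library are available. Lean on these libraries where they do the work, as an engineer would, in place of code of your own. Each camera call takes 0.05 s, during which the arm holds its last target.

### The job

Size the straight-sided float (not the round-bodied one) in the ring gauge: pick it up by its stem and, keeping it upright, lower it foot first down through the top and middle rings until the small bottom ring stops it; do not drop it in. Let go and leave it standing upright on that ring, and leave the other things on the table where they are.

Things in the scene. Friction and masses are not known exactly. Their poses are not given: they have to be found in the camera images.
- float_mid (a point): Straight-sided float standing loose on its flat foot, 60 g: cylinder body and foot 30 mm across, straight to 54 mm, taper to 62 mm, then a round stem 12 mm across (grip it here, from above, any yaw) to the top at 125 mm. Point: on its axis half-way up, 62.5 mm above the underside; z up. A float with a ball-like 48 mm body, 115 mm tall, is not wanted. Floats and gauge may stand left, middle or right.
- gauge: Ring gauge fixed to the table, 120 mm tall: base disc 100 mm across, 8 mm thick; three level steel rings on one vertical axis, held by a 10 mm post 42 mm from that axis on the gauge's +x side. Top ring inside 56, outside 64, at height 112 to 120 mm; middle inside 46, outside 54, at 78 to 86; bottom inside 18, outside 44, at 44 to 50. Origin: on the ring axis at the table; z up.
- gauge_mouth (a point): Centre of the upper face of the gauge's top (widest) ring, 120 mm above the table, on the ring axis; z up. Nothing of the gauge is higher.
- gauge_seat (a point): Centre of the upper face of the gauge's bottom (smallest) ring, 50 mm above the table, 70 mm straight below gauge_mouth; z up. The float's foot comes to rest here: seated, its centre point is 62.5 mm above this point and its stem top 55 mm above the top ring.
Not all that is in view belongs to the job. What is shaped like the part that bears float_mid but yellow is not meant.

How it is judged:
By the outcome, as a careful person would: the job done as asked, in the order asked, and still so for the second after the job is handed in, with the robot touching nothing.
It also fails if it takes over 48 s, if anything falls off the work surface, if the arm or the gripper's body presses on something with over 40 N, if the wrist force passes 120 N, or if a joint passes its speed limit or range.

## Working session

There is one attempt and no reset: what is moved stays moved. The work goes in short steps, each a Python script; the robot and the scene stay as the last script left them, time stands still between calls to the robot, and variables do not carry over. Pictures are saved under pics/ and viewed, and the job is handed in when it is done.

```bash
mkdir -p pics; ls; python3 - <<'E'
from station import env, effector, solver, viewer, workorder, search_frame, tip_of
import cv2
for c in("side","top"):
    p,d=viewer.read_camera(c); cv2.imwrite(f"pics/{c}0.png",p[:,:,::-1])
    i=viewer.camera_info(c); print(c,i)
    for n in("float_mid","gauge","gauge_mouth","gauge_seat"):
        print(n,"tip",[(r["score"],r["at"]) for r in tip_of(c,n)][:4])
        if n in("float_mid","gauge"): print(n,"srch",[(r["score"],r["at"]) for r in search_frame(c,n)][:4])
s=env.sense();print(s["t"],s["ee_pos"],s["tcp_rot"],s["gripper_width"],s["wrist_force"])
E
```

```text
pics
side {'intrinsics': array([[502.7079625 ,   0.        , 312.77376141],
       [  0.        , 502.7079625 , 196.82820149],
       [  0.        ,   0.        ,   1.        ]]), 'dist_coeffs': array([-0.01398594,  0.        ,  0.        ,  0.        ,  0.        ]), 'eye': array([ 0.23833756, -0.72998054,  0.92391805]), 'rotation': array([[ 0.92061793,  0.29785175, -0.25248161],
       [-0.39025409,  0.68064931, -0.62001473],
       [-0.01282104,  0.66932865,  0.74285582]])}
float_mid tip [(0.81, [0.4818, -0.2898, 0.0674]), (0.61, [0.547, -0.2708, 0.0576]), (0.55, [0.4242, -0.3486, 0.0586])]
float_mid srch [(0.96, [0.4802, -0.2977, 0.0608]), (0.78, [0.541, -0.2722, 0.0506]), (0.69, [0.4202, -0.3536, 0.0555])]
gauge tip [(0.88, [0.6081, -0.0288, -0.0031])]
gauge srch [(0.77, [0.6082, -0.0416, 0.0085])]
gauge_mouth tip [(0.56, [0.604, -0.0352, 0.1207])]
gauge_seat tip [(0.62, [0.6068, -0.0344, 0.0499])]
top {'intrinsics': array([[502.85124718,   0.        , 320.44904641],
       [  0.        , 502.85124718, 202.42288438],
       [  0.        ,   0.        ,   1.        ]]), 'dist_coe
[... 307 characters left out ...]
[(0.73, [0.424, -0.347, 0.0624]), (0.69, [0.5477, -0.271, 0.0638]), (0.46, [0.6074, -0.0351, 0.0463]), (0.45, [0.4834, -0.2913, 0.0617])]
float_mid srch [(0.66, [0.5459, -0.2673, 0.0582]), (0.45, [0.4256, -0.338, 0.0578]), (0.43, [0.4814, -0.2867, 0.0571])]
gauge tip [(0.67, [0.6095, -0.0323, -0.004])]
gauge srch [(0.96, [0.6072, -0.034, 0.0072])]
gauge_mouth tip [(0.7, [0.6091, -0.0299, 0.124])]
gauge_seat tip [(0.56, [0.6085, -0.0343, 0.0498])]
0.7 [0.25664017 0.59721223 0.21463308] [[ 9.18748830e-01  7.40901621e-05  3.94842477e-01]
 [-3.94842482e-01  8.72092002e-05  9.18748827e-01]
 [ 3.36363529e-05 -9.99999993e-01  1.09377294e-04]] 0.0916924543467126 [-0.19692272  0.44954806  0.31304277]
```

View pics/side0.png

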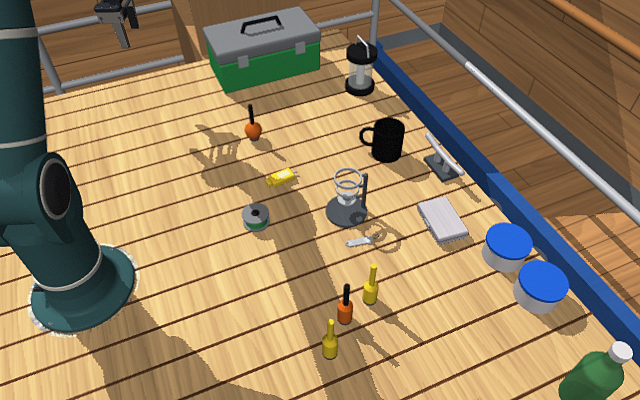

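View pics/top0.png

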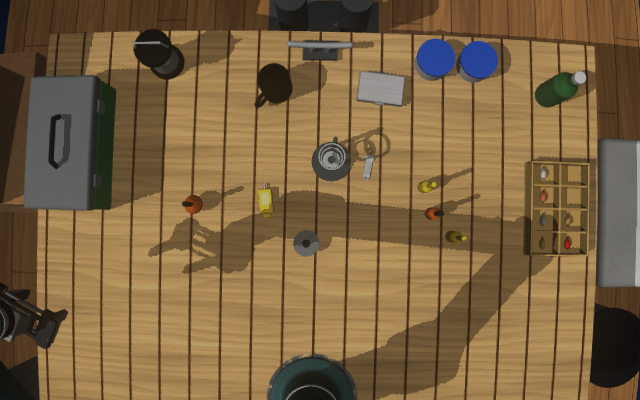

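Could be taken for the target, side-view pixels:
- orange straight-sided at (345,305)
- yellow look-alikes at (371,285) and (330,340), excluded because yellow is not meant
- orange round-bodied at (253,128), excluded by shape

I choose (345,305). The gauge is at (347,195). Next: a close crop, plus measurements from depth.

```bash
cat > h.py <<'E'
import numpy as np, cv2
from station import *
from station import env, effector, solver, viewer, workorder, search_frame, tip_of
def cloud(c):
    p,d=viewer.read_camera(c); i=viewer.camera_info(c)
    h,w=d.shape; u,v=np.meshgrid(np.arange(w),np.arange(h))
    n=cv2.undistortPoints(np.stack([u,v],-1).reshape(-1,1,2).astype(np.float64),i["intrinsics"],i["dist_coeffs"]).reshape(h,w,2)
    P=np.stack([n[...,0]*d,-n[...,1]*d,-d],-1)@np.array(i["rotation"]).T+i["eye"]
    P[d==0]=np.nan
    return p,d,P
E
python3 - <<'E'
from h import *
for c,box in(("side",(240,360,290,410)),("top",(180,260,400,480))):
    p,d,P=cloud(c); a,b,e,f=box
    cv2.imwrite(f"pics/crop_{c}.png",cv2.resize(p[a:b,e:f,::-1],None,fx=4.5,fy=4.5,interpolation=cv2.INTER_NEAREST))
    hsv=cv2.cvtColor(p,cv2.COLOR_RGB2HSV)
    near=np.hypot(P[...,0]-.483,P[...,1]+.291)<.035
    for lo,hi in((.01,.05),(.066,.12),(.12,.135)):
        m=near&(P[...,2]>lo)&(P[...,2]<hi); q=P[m]
        print(c,"float",lo,hi,m.sum(),q.mean(0).round(4),q.min(0).round(4),q.max(0).round(4))
    near=np.hypot(P[...,0]-.607,P[...,1]+.033)<.045
    for lo,hi,R in((.114,.126,.03),(.079,.09,.025),(.044,.054,.0)):
        m=near&(P[...,2]>lo)&(P[...,2]<hi); q=P[m]
        m2=np.hypot(q[:,0]-.607,q[:,1]+.033)<.036; q=q[m2]
        if len(q)<6: print(c,lo,len(q)); continue
        A=np.c_[2*q[:,:2],np.ones(len(q))]; s=np.linalg.lstsq(A,(q[:,:2]**2).sum(1),rcond=None)[0]
        print(c,"ring",lo,len(q),s[:2].round(4),"r",np.sqrt(s[2]+s[:2]@s[:2]).round(4),"z",np.median(q[:,2]).round(4))
E
```

```text
side float 0.01 0.05 147 [ 0.4749 -0.3005  0.0298] [ 0.4652 -0.307   0.0109] [ 0.4936 -0.2843  0.0496]
side float 0.066 0.12 95 [ 0.4784 -0.2947  0.0933] [ 0.4737 -0.298   0.0661] [ 0.4857 -0.2864  0.12  ]
side float 0.12 0.135 39 [ 0.4794 -0.2922  0.1252] [ 0.4741 -0.2975  0.1202] [ 0.485  -0.2857  0.1296]
side ring 0.114 209 [ 0.6054 -0.0357] r 0.0299 z 0.1198
side ring 0.079 161 [ 0.6068 -0.0359] r 0.0255 z 0.0859
side ring 0.044 166 [ 0.6094 -0.0354] r 0.0193 z 0.0507
top float 0.01 0.05 39 [ 0.4815 -0.2787  0.0304] [ 0.4675 -0.2891  0.0101] [ 0.4951 -0.2745  0.0492]
top float 0.066 0.12 28 [ 0.4822 -0.2863  0.093 ] [ 0.4754 -0.2916  0.0665] [ 0.4874 -0.2839  0.119 ]
top float 0.12 0.135 21 [ 0.4823 -0.2903  0.125 ] [ 0.4779 -0.2955  0.1205] [ 0.4872 -0.2859  0.1304]
top ring 0.114 145 [ 0.6079 -0.0342] r 0.0299 z 0.1199
top ring 0.079 103 [ 0.6088 -0.0344] r 0.0247 z 0.0848
top ring 0.044 190 [ 0.6095 -0.0344] r 0.0165 z 0.0498
```

View pics/crop_side.png

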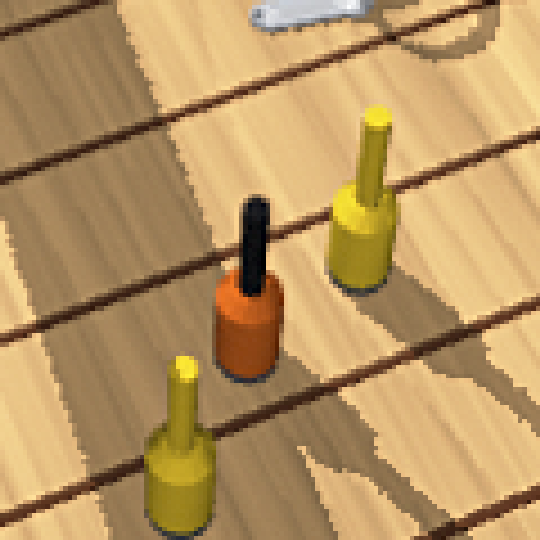

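The crop confirms it: orange cylinder body with a black stem, a yellow look-alike on each side. Float axis ≈ (0.481, -0.291) with its top at 0.125–0.128. Gauge axis ≈ (0.6075, -0.035) with the rings at the specified heights. I'll close the jaws across the line joining the look-alikes.

```bash
cat >> h.py <<'E'
zx=np.array([-.53,.85,0]); zx/=np.linalg.norm(zx); yx=np.array([0,0,-1.])
R=np.stack([np.cross(yx,zx),yx,zx],1)
def st():
    s=env.sense(); print("t",round(s["t"],2),"p",np.round(s["ee_pos"],4),"w",round(s["gripper_width"],4),"F",np.round(s["wrist_force"],2)); return s
E
python3 - <<'E'
from h import *
for p in([.481,-.291,.27],[.481,-.291,.088],[.6075,-.035,.3],[.6075,-.035,.138]):
    q=solver.inverse_kinematics(p,R); print(None if q is None else np.round(q,2))
env.movel([.257,.597,.30],rate=.2)
env.reach([.481,-.291,.25],R); st()
p,d=viewer.read_camera("side"); cv2.imwrite("pics/a.png",p[...,::-1])
E
```

```text
[-0.26  0.35  0.95  1.81 -0.31  1.14  2.92]
[ 1.    0.6  -0.67  1.88  0.49  0.83  2.2 ]
[-0.27  0.33  0.36  1.63 -0.12  1.2   2.24]
[-0.15  0.48  0.2   1.78 -0.12  0.88  2.23]
t 4.58 p [ 0.4815 -0.2902  0.2501] w 0.0922 F [-0.09 -0.58  0.84]
```

View pics/a.png

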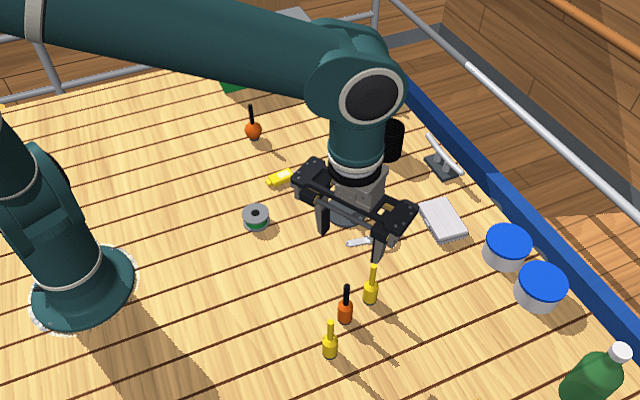

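The arm is above the target, with the fingers at (322,215) and (378,250) clear of both yellow look-alikes. Descend, grip, lift slightly and look.

```bash
python3 - <<'E'
from h import *
print(np.round(env.sense()["joint_positions"],2))
env.movel([.481,-.291,.15],rate=.15)
env.movel([.481,-.291,.088],rate=.06); st()
effector.grasp(15); st()
s=env.sense()["ee_pos"]
env.movel([s[0],s[1],.115],rate=.05); st()
p,d=viewer.read_camera("side"); cv2.imwrite("pics/b.png",cv2.resize(p[200:380,250:450,::-1],None,fx=3.3,fy=3.3))
E
```

```text
[ 1.17  0.44 -0.89  1.74  0.37  1.14  2.3 ]
t 6.63 p [ 0.4813 -0.2911  0.0884] w 0.0918 F [ 1.56  0.51 -0.44]
t 7.82 p [ 0.481 -0.291  0.088] w 0.0115 F [ 0.3   0.65 -1.67]
t 8.51 p [ 0.4809 -0.2911  0.115 ] w 0.0117 F [ 0.58 -0.02  0.22]
```

View pics/b.png

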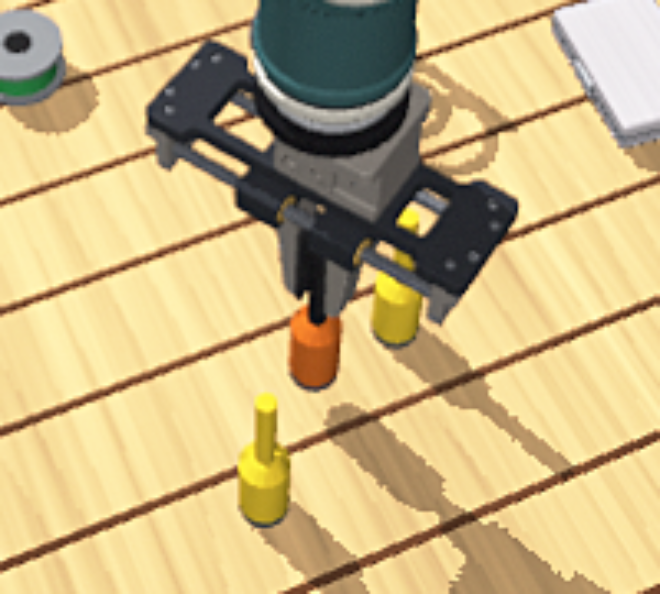

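Held upright: width 11.7 mm against a 12 mm stem, float at crop (315,350), look-alikes unmoved. Carry it to above the gauge.

```bash
python3 - <<'E'
from h import *
s=env.sense()["ee_pos"]
env.movel([s[0],s[1],.27],rate=.15)
try: env.movel([.6075,-.035,.27],rate=.15)
except env.PlanningError as e:
    print(e); env.reach([.6075,-.035,.27],R)
env.movel([.6075,-.035,.235],rate=.1)
env.pause(.3); s=st(); print(np.round(s["joint_positions"],2),np.round(s["tcp_rot"],3))
for c,g in(("side",(.6065,-.0357)),("top",(.6085,-.0343))):
    p,d,P=cloud(c); a=p[120:250,270:430] if c=="side" else p[100:220,260:400]
    cv2.imwrite(f"pics/c_{c}.png",cv2.resize(a[...,::-1],None,fx=4,fy=4))
    near=np.hypot(P[...,0]-.6075,P[...,1]+.035)<.03
    hsv=cv2.cvtColor(p,cv2.COLOR_RGB2HSV); o=(hsv[...,0]<14)&(hsv[...,1]>150)
    m=near&(P[...,2]>.14)&(P[...,2]<.22)&o; q=P[m]
    if len(q)<6: print(c,len(q)); continue
    def rs(v): 
        k=(q[:,2]<.2)
        return np.r_[(q[k,:2]-v[:2]).__pow__(2).sum(1)**.5-.015]
    from scipy.optimize import least_squares
    r=least_squares(rs,[.6075,-.035],loss="soft_l1",f_scale=.001)
    print(c,len(q),"axis",r.x.round(4),"rms",np.sqrt((rs(r.x)**2).mean()).round(4),q[:,2].min(),q[:,2].max())
    near=np.hypot(P[...,0]-.6075,P[...,1]+.035)<.036
    q=P[near&(P[...,2]>.114)&(P[...,2]<.126)&~o]
    r=least_squares(lambda v:np.hypot(q[:,0]-v[0],q[:,1]-v[1])-.030,[.6075,-.035],loss="soft_l1",f_scale=.001); print("ring",len(q),r.x.round(4))
E
```

```text
t 12.6 p [ 0.6077 -0.0349  0.2355] w 0.0115 F [0.14 0.38 0.06]
[ 0.63  0.54 -0.88  1.65  0.45  1.17  1.77] [[ 0.849  0.001 -0.529]
 [ 0.529 -0.     0.849]
 [ 0.001 -1.    -0.   ]]
side 293 axis [ 0.6069 -0.0337] rms 0.0011 0.15447317601567967 0.21818645792082247
ring 170 [ 0.6054 -0.0352]
top 0
```

View pics/c_side.png

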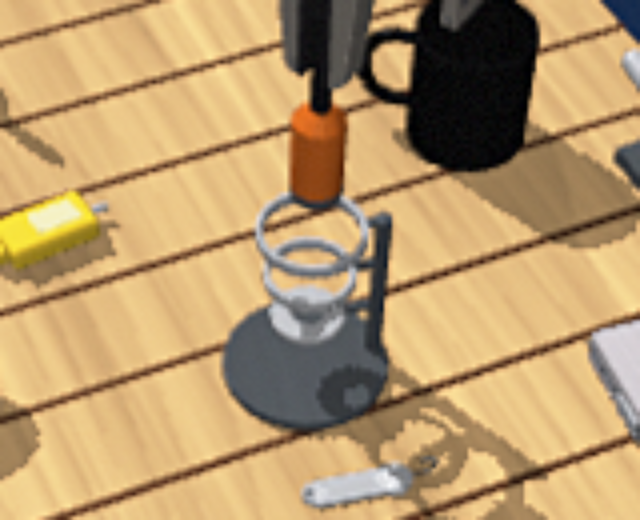

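View pics/c_top.png

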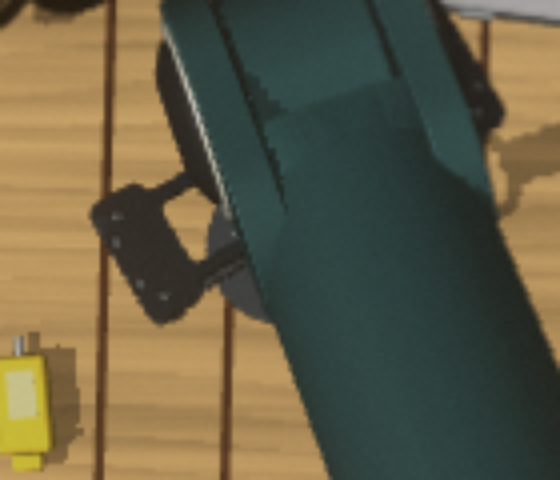

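The float hangs upright over the top ring: foot at crop (316,195), ring centre (311,232). Depth puts its axis within about 1.5–2 mm of the ring axis. I'll correct that slightly, then lower it while watching the force.

```bash
python3 - <<'E'
from h import *
x,y=.607,-.0365
env.movel([x,y,.235],rate=.05)
b=np.array(env.sense()["wrist_force"])
for z in(.205,.19,.175,.16,.15,.145,.142):
    env.movel([x,y,z],rate=.05); s=st()
    if np.linalg.norm(np.array(s["wrist_force"])-b)>5: print("STOP"); break
p,d=viewer.read_camera("side"); cv2.imwrite("pics/d.png",cv2.resize(p[120:250,270:430,::-1],None,fx=4,fy=4))
E
```

```text
t 13.7 p [ 0.6071 -0.0364  0.2051] w 0.0114 F [ 0.32  0.78 -0.92]
t 14.15 p [ 0.6068 -0.0365  0.1896] w 0.0117 F [-0.58  0.4  -0.9 ]
t 14.6 p [ 0.6068 -0.0365  0.1746] w 0.0113 F [-0.32 -0.49 -1.17]
t 15.05 p [ 0.6068 -0.0365  0.1596] w 0.0114 F [-0.9   0.18  0.38]
t 15.4 p [ 0.6067 -0.0365  0.1496] w 0.0114 F [-0.24  0.11 -0.1 ]
t 15.65 p [ 0.6068 -0.0365  0.1447] w 0.0117 F [-0.31  0.52  0.46]
t 15.9 p [ 0.6069 -0.0365  0.1418] w 0.0114 F [-0.62  0.03  0.07]
```

View pics/d.png

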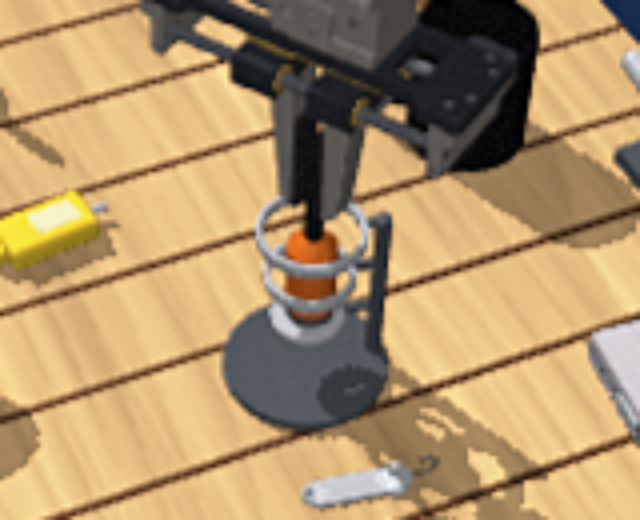

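Centred in all three rings: body at (311,275), seat ring (308,320), and no contact yet. Creep down to contact.

```bash
python3 - <<'E'
from h import *
x,y=.607,-.0365
def f(): 
    v=[]
    for _ in range(4): env.pause(.04); v.append(env.sense()["wrist_force"])
    return np.mean(v,0)
b=f(); print(b.round(2))
z=.1415
while z>.134:
    z-=.0007; env.movel([x,y,z],rate=.02); w=f()-b; print(round(z,4),env.sense()["ee_pos"][2].round(4),w.round(2))
    if w[2]>2.5: break
st()
p,d=viewer.read_camera("side"); cv2.imwrite("pics/e.png",cv2.resize(p[120:250,270:430,::-1],None,fx=4,fy=4))
E
```

```text
[ 0.07 -0.01 -0.75]
0.1408 0.1408 [-0.01  0.42  0.28]
0.1401 0.1401 [ 0.15 -0.29 -0.2 ]
0.1394 0.1394 [-0.22 -0.34  0.82]
0.1387 0.1387 [0.05 0.07 0.43]
0.138 0.138 [-0.03 -0.04  0.11]
0.1373 0.1379 [-0.95 -0.04  6.53]
t 18.62 p [ 0.6073 -0.0364  0.1379] w 0.0114 F [-0.86 -0.11  5.09]
```

View pics/e.png

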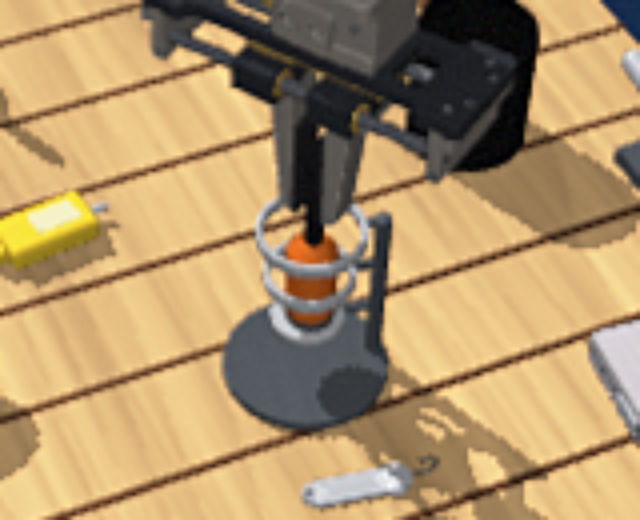

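Contact came at TCP z = 0.138, exactly as predicted, and the foot is on the seat ring (310,322). Ease off the load, release and withdraw straight up.

```bash
python3 - <<'E'
from h import *
env.movel([.607,-.0365,.138],rate=.02); env.pause(.2); st()
effector.release(); env.pause(.2); st()
env.movel([.607,-.0365,.25],rate=.1)
env.movel([.607,-.0365,.30],rate=.2)
env.reach([.45,.2,.32],R); st()
for c in("side","top"):
    p,d,P=cloud(c); cv2.imwrite(f"pics/f_{c}.png",p[...,::-1])
    a=p[120:250,270:430] if c=="side" else p[110:210,270:400]
    cv2.imwrite(f"pics/fc_{c}.png",cv2.resize(a[...,::-1],None,fx=4,fy=4))
    near=np.hypot(P[...,0]-.6075,P[...,1]+.035)<.02
    for lo,hi in((.125,.15),(.15,.17),(.17,.19)):
        q=P[near&(P[...,2]>lo)&(P[...,2]<hi)]; print(c,lo,len(q),q.mean(0).round(4) if len(q) else "",q[:,2].max() if len(q) else "")
E
```

```text
t 19.12 p [ 0.607  -0.0365  0.138 ] w 0.0116 F [-1.24  0.28  2.17]
t 20.55 p [ 0.607  -0.0365  0.138 ] w 0.0919 F [-0.96 -1.03  0.6 ]
t 23.32 p [0.4511 0.1986 0.3196] w 0.0924 F [ 1.6  -0.26  0.05]
side 0.125 42 [ 0.6035 -0.0406  0.1381] 0.14918822058697623
side 0.15 37 [ 0.6039 -0.0399  0.1608] 0.16963690156511946
side 0.17 27 [ 0.6046 -0.0377  0.1746] 0.17741687557303476
top 0.125 8 [ 0.6044 -0.0354  0.1375] 0.14781236252525964
top 0.15 3 [ 0.603  -0.0359  0.1622] 0.16618250922365085
top 0.17 24 [ 0.6076 -0.0362  0.1747] 0.1783697028342046
```

View pics/f_side.png

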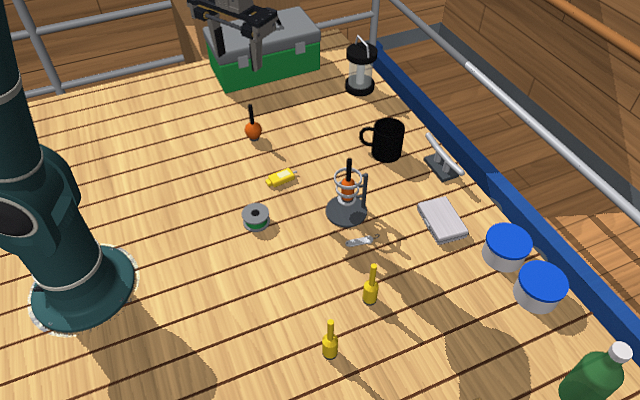

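View pics/fc_top.png

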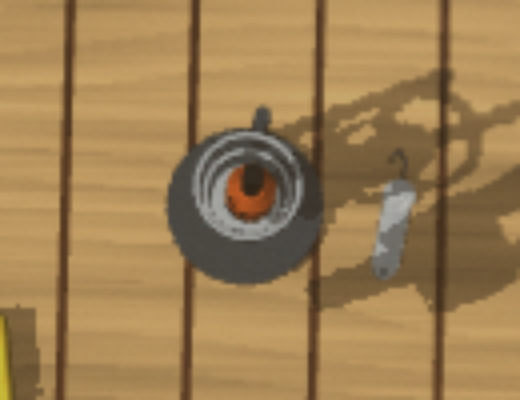

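View pics/fc_side.png

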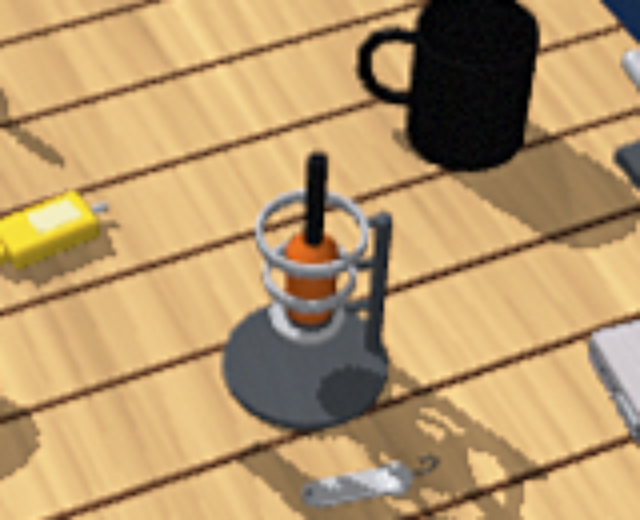

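The float stands upright in the rings: stem top at side-crop (317,155), and at z ≈ 0.175 as it must be. The other things are where they were, and the gripper is clear. Handing in.

```bash
python3 - <<'E'
from h import *
workorder.finish_job(); st()
E
```

```text
the job is handed in; nothing more can be done
the job is handed in; nothing more can be done
```

The straight-sided orange float is standing upright on the gauge's bottom ring, released, and the job is handed in. I gripped it by the stem, lowered it through the top and middle rings, and felt the seat ring stop it at TCP z = 0.138 m, as predicted, with about 6.5 N. I eased the load, let go and backed straight up.

- **Seating:** The stem top measured about 0.175 m high (0.175 expected) at about (0.608, -0.036) from the top camera. The gauge axis is about (0.6075, -0.035).
- **Surroundings:** In the final side picture the yellow look-alikes, the round-bodied float and the other things look unmoved. The gripper was well clear of everything, at about 23.4 s of the 48 s allowed.
- **Disagreements:** The two cameras differed by 1–3 mm on the ring axis. That is within the roughly 6 mm seating margin, so I used a value between them. Just before lowering, the top camera could not see the float because the arm hid it, so that alignment relied on the side camera.

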